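# Set the camshaft rest and lay the camshaft in it

## Task

Slide the movable end of the camshaft rest outward, away from its fixed end, until the red sprung button pops up through the next hole in the blue sleeve; feel for the click and stop there, for a pull of more than about 7 N on the caught button drags the blue sleeve through its light clamp, and the sleeve must stay where it is to within 2 mm or so. Then lift the camshaft out of its wooden cradle and lay it in the two yellow V plates of the rest, a bearing journal in each V, and leave it lying there by itself. Leave the other things on the bench where they are.

Things in the scene. Friction and masses are not known exactly. Their poses are not given: they have to be found in the camera images.
- stand: Camshaft rest fixed to the bench: grey base 300 x 90 x 12 mm, origin under its centre, z up, x along the tubes from fixed to sliding end. Each end has an upright yellow plate, 12 mm thick along x, with a 90-degree V in its top: bottom of the V 86 mm, top of the plates 108 mm above the bench. The fixed plate is 44 mm wide (57 mm at its horns), the sliding plate 96 mm.
- sleeve: Blue square sleeve, 30 x 30 mm, 139 mm long; origin on the bench under the stand's centre. Its clamp slips at 9 N. Its 4 mm top strip (top 45 mm up) has two 12 mm square holes 70 mm apart; the next hole is the one nearer the sliding end. The strip is screwed on in a different place each time: that hole's centre lies anywhere from -12 to +32 mm from this origin along x. Feel for it.
- slider: Sliding aluminium tube with the sliding V plate (plate 35 mm from this origin along x). It slides along the stand's x against about 3 N in all (tube, and button rubbing under the sleeve); its end stop is well past the hole. Move it by its plate.
- slide_rest (a point): Middle of the sliding V plate, 70 mm above the bench: 12 mm thick along x, 96 mm wide, so pinch it through its thickness or push it. Below, the tube's top is at 40 mm, the sleeve's at 45 mm. It starts 47 to 55 mm from the stand's centre along x; the hole catches it at 61 to 109 mm, so 6 to 62 mm further out.
- fixed_rest (a point): Middle of the fixed V plate, 70 mm above the bench, 95 mm from the stand's centre towards -x.
- button_top (a point): Top centre of the red sprung button, 9 mm across, on the sliding tube. Hidden under the sleeve's wall its top is 41 mm above the bench; popped through a hole it is 51 mm above, 6 mm proud of the sleeve. It has 3 mm of play in the hole, then holds the tube to the sleeve both ways.
- button (a joint): Rise of the button in m: about 0 while held down under the sleeve, 0.010 when popped through a hole.
- cradle: Wooden cradle fixed to the bench: base 250 x 90 x 12 mm, origin under its centre, x along the camshaft; two wooden V plates 18 mm thick, 90 mm either side of the centre, horns 68 mm high.
- camshaft_centre (a point): Steel camshaft's centre, on its axis, x along it; ends alike. 250 mm long, 0.5 to 0.9 kg. Grip the plain middle, 24 mm across, 52 mm long; lobes beside it reach 17 mm from the axis. Journals 20 mm across, 70 to 110 mm from the centre, between 34 mm collars. In the cradle its axis is 60 mm above the bench, seated in both V plates 100 mm; it fits only with the plates 152 to 208 mm apart.
- wrench: Bystander: open spanner, steel, 160 mm long, lying flat; origin under its middle.
- screwdriver: Bystander: screwdriver with black handle, lying; origin under its middle.
- spraycan: Bystander: green-labelled spray can, 60 mm across, 170 mm high, standing; origin at its base.
- bearing: Bystander: steel bearing ring 48 mm across, 16 mm high, lying flat; origin at its base.
- partbox: Bystander: yellow carton 90 x 60 x 50 mm; origin under its centre.
- jar: Bystander: amber jar 64 mm across, 80 mm high; origin at its base.
- socket: Bystander: steel socket 28 mm across, 40 mm high, standing; origin at its base.

How it is judged:
On the way, in this order (a step that is already met when the one before it is completed fails the run):
1. the sliding end is drawn out and the button has popped through the next hole, before the camshaft is laid in the rest (value of joint button above 0.007 m and x of slide_rest in the frame of stand above 0.058 m and horizontal distance between camshaft_centre and stand above 0.06 m), for 0.3 s.
2. the camshaft is seated in both V plates (angle between the x axis of camshaft_centre and the x axis of stand, either way round below 0.035 rad and z of camshaft_centre in the frame of stand between 0.096 and 0.1035 m and y of camshaft_centre in the frame of stand between -0.004 and 0.004 m and x of camshaft_centre in the frame of stand between -0.022 and 0.022 m), for 0.2 s.
At the end, for the whole second after the job is handed in: The button stands at least 7 mm up, through the hole nearer the sliding end; the camshaft lies at rest in both V plates: axis 96 to 103.5 mm above the bench, within 4 mm of the rest's middle line and 22 mm of the stand's centre along it, parallel to it within 0.035 rad (all of step 2 and value of joint button above 0.007 m and x of slide_rest in the frame of stand above 0.058 m and linear speed of camshaft below 0.01 m/s and angular speed of camshaft below 0.1 rad/s); the robot touches nothing.
It fails at once if the blue sleeve is dragged more than 3 mm from where it was clamped (distance of sleeve from where it was at the start of the episode above 0.003 m).
It fails at once if a bystander is moved by more than 25 mm (distance of any of wrench, screwdriver, spraycan, bearing, partbox, jar, socket from where it was at the start of the episode above 0.025 m).
It also fails if it takes over 64 s, if anything falls off the work surface, if the arm or the gripper's body presses on something with over 40 N, if the wrist force passes 120 N, or if a joint passes its speed limit or range.

## Robot

A 7-joint arm with a two-finger parallel gripper is mounted at the origin on the work surface. World frame = base frame: x ahead of the robot, y to its left, z up, the work surface at z = 0. Lengths are in m, angles in rad, forces in N, time in s.
With the tool pointing down it reaches from about 0.425 to 0.875 m from the base axis. Payload 4.7 kg.
Tool frame: the origin (TCP) lies on the centre line of the jaws, within the pads' length; the fingertips stand 8 mm ahead of it and the grasp point (between the pads) lies 11 mm behind it; z points along the fingers, y is the direction in which the jaws open and shut (so a half turn about z gives the same grasp; the last joint's range is limited). The gripper opens to 87 mm and grips with 3 to 60 N. Pads are 19 mm wide; open, the fingers measure 117 mm over their backs; the gripper's body (75 mm by 190 mm) begins 51 mm behind the grasp point.
Start: joints at [-1.332, 0.321, -0.07, 1.45, 0.023, 1.371, -0.057], TCP at [0.145, 0.634, 0.231] pointing down, gripper open.
Joint ranges: [-2.86, 2.86], [-0.3, 2.09], [-1.38, 1.24], [0.06, 2.45], [-1.56, 4.7], [0.09, 2.05], [-2.69, 2.69]. Speed limits (rad/s): [2.57, 2.57, 3.14, 3.14, 3.14, 3.14, 3.14].

## Interface

Orientations are given as a rotation vector (axis times angle).
In Python, from bench import status, optics, order gives the robot as it stands.
- The arm moves only by the tool step_arm, never from a script. Its argument "rows" is a list of rows, each a list of 3 entries, a list of its own where there are three numbers: the turn, a rotation vector about the tool's x, y, z in degrees, then the shift along the tool's x, y, z in mm, then the finger opening in mm, from 0 to 87. A call has 1 to 12 rows; each row shifts and turns the pose as measured when the row begins, along the tool's axes as they then stand; what a row does not reach is not made up. A row lasts 1/12 s, in which the tool goes at most 41.7 mm and 7.16 degrees, less where a joint would pass 70% of its speed; a pose out of reach is approached as far as the arm can. A call is refused whole if a number of a shift passes 41.7 or a number of a turn 7.16, either way. A call with a gripper value outside its range is refused whole. The fingers move at their own pace and stop on an object; "grip_force" is the grip in N (left out, the last holds). Time passes only in rows, so rows that do not move let the fingers close. It gives the time, the measured TCP pose, the force and the opening at its end, in the units of the state.
- status.get_state(): the state, without advancing time (a new reading comes with each control period).
- optics.get_image(name): name is "scene" or "top"; returns a dict with "frame" (384x512x3 uint8, red, green, blue), "range_z" (384x512 float32, m along the optical axis (not along the pixel's ray), 0 where there is no reading), "K" (3x3 intrinsics, pixels), "R" (3x3) and "t" (3): a world point X has camera coordinates R X + t. Camera axes: x right, y down, z forward; pixel columns grow to the right and rows downward; lengths in m; the calibration is good to about 2 mm. A picture is of the moment at which its call begins.
- order.close_job(): hands the job in, once; it reports no verdict.
The state is a dict: "time": time; "joint_positions": joint angles; "qd": joint speeds; "joint_torque": joint torques, N m; "position": TCP position; "tool_rot": TCP orientation; "ft_force": force on the tool from outside, world axes, zero at the start; "torque": the same for the moment, N m; "grip_width": opening from 0.0 (shut) to 1.0 (fully open).
Only numpy, scipy, OpenCV 4.12 (cv2) and the standard library are available. Lean on these libraries where they do the work, as an engineer would, in place of code of your own. Each camera call takes 0.05 s, during which the arm holds its last target.

## Working session

There is one attempt and no reset: what is moved stays moved. The work goes in short steps, Python scripts to look and compute and a tool call to move; the robot and the scene stay as the last step left them, time stands still between calls to the robot, and variables do not carry over. Pictures are saved under pics/ and viewed, and the job is handed in when it is done.

Besides the shell and the picture viewer there is one more tool, called after "Call:" as name([rows], argument=value, ...), one row to a line, values as JSON. step_arm: Moves the arm, as the interface text tells. Its arguments: {"type":"object","properties":{"rows":{"type":"array"},"grip_force":{"type":"number"}},"required":["rows"]}

```bash
ls; mkdir -p pics; python3 - <<'E'
from bench import status, optics
import cv2,numpy as np
print(status.get_state())
for n in ("scene","top"):
    d=optics.get_image(n); cv2.imwrite(f"pics/{n}0.png",d["frame"][:,:,::-1]); np.savez(f"{n}0.npz",**d)
    print(n,d["K"],d["R"],d["t"])
E
```

```text
pics
{'time': 0.0, 'joint_positions': array([-1.33189616,  0.32180882, -0.07005149,  1.45165049,  0.02258023,
        1.37076818, -0.05691166]), 'qd': array([-1.07723947e-03, -1.44573963e-03, -1.30793931e-03, -7.51162386e-05,
       -6.91560477e-04, -1.97005334e-03, -1.01973141e-03]), 'joint_torque': array([-1.99664532e-05, -4.91283381e+01, -4.04036539e-01, -3.12524128e+01,
       -6.41645584e-02,  4.36808739e-02,  1.55156176e-04]), 'position': array([0.14483778, 0.63312685, 0.22948273]), 'tool_rot': array([-3.52385254e-01, -3.12164415e+00,  2.89758331e-03]), 'ft_force': array([ 0.2937795 , -1.03216706,  0.96979036]), 'torque': array([-0.04477673,  0.04167331,  0.00717938]), 'grip_width': 0.9991278549511103}
scene [[385.05481968   0.         258.71399232]
 [  0.         385.05481968 188.18319726]
 [  0.           0.           1.        ]] [[ 0.24735757  0.96881969  0.01423493]
 [ 0.75112301 -0.18245359 -0.63444851]
 [-0.612069    0.16762782 -0.77283404]] [-0.21218862 -0.37299726  1.38973737]
top [[401.20050654   0.         260.30842774]
 [  0.         401.20050654 193.9871499 ]
 [  0.           0.           1.        ]] [[-0.01991934 -0.99923294 -0.0337157 ]
 [-0.98067807  0.0260913  -0.19388078]
 [ 0.19461175  0.02920227 -0.98044556]] [0.08864964 0.6135202  1.12898947]
```

View pics/scene0.png

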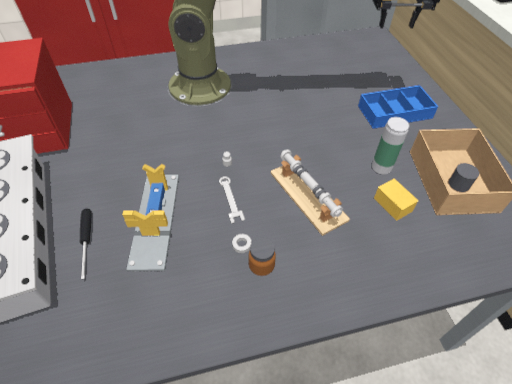

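View pics/top0.png

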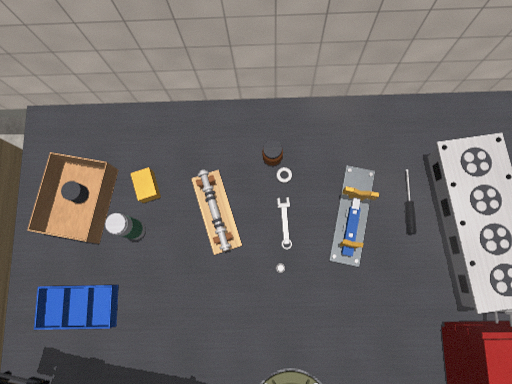

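The top view shows the rest on the right, with its sliding plate away from the robot, at about (360,193) and the fixed plate at (350,243). The cradle with the camshaft is at about (215,210). Next I'll measure them.

```bash
cat > h.py <<'E'
import numpy as np,cv2
def cloud(d):
    z=d["range_z"]; K=d["K"]; v,u=np.mgrid[:384,:512]
    p=np.stack([(u-K[0,2])/K[0,0]*z,(v-K[1,2])/K[1,1]*z,z],-1)
    P=(p-d["t"])@d["R"]; P[z==0]=np.nan; return P
def px(d,X):
    c=d["R"]@np.asarray(X)+d["t"]; q=d["K"]@c; return q[:2]/q[2]
def ray(d,u,v,h):
    K=d["K"]; r=d["R"].T@np.array([(u-K[0,2])/K[0,0],(v-K[1,2])/K[1,1],1]); o=-d["R"].T@d["t"]
    return o+r*(h-o[2])/r[2]
def crop(d,u0,u1,v0,v1,k,f):
    cv2.imwrite(f,cv2.resize(d["frame"][v0:v1,u0:u1,::-1],None,fx=k,fy=k,interpolation=cv2.INTER_CUBIC))
E
python3 - <<'E'
from h import *
T=dict(np.load("top0.npz"));S=dict(np.load("scene0.npz"))
crop(T,320,390,160,270,5,"pics/t_stand.png"); crop(T,180,250,160,260,5,"pics/t_cradle.png")
crop(S,110,190,155,275,5,"pics/s_stand.png")
for n,d in(("top",T),("scene",S)):
    P=cloud(d); h=cv2.cvtColor(d["frame"],cv2.COLOR_RGB2HSV)
    H,s,v=[h[...,i].astype(int) for i in range(3)]
    yel=(H>15)&(H<32)&(s>150)&(v>100); blu=(H>100)&(H<125)&(s>120)&(v>60)
    reg=(P[...,1]<-0.05)&(P[...,1]>-0.4)&(P[...,0]>.3)
    for nm,m in(("yel",yel&reg),("blu",blu&reg)):
        k,l,st,c=cv2.connectedComponentsWithStats(m.astype(np.uint8))
        for i in range(1,k):
            if st[i,4]>15:
                q=P[l==i]; print(n,nm,st[i],np.nanmedian(q,0).round(4),np.nanpercentile(q,2,axis=0).round(4),np.nanpercentile(q,98,axis=0).round(4))
    base=(P[...,2]>.005)&(P[...,2]<.02)&reg&(s<60)&(v>90)
    q=P[base][:,:2]; q=q[~np.isnan(q[:,0])]
    k,l,st,c=cv2.connectedComponentsWithStats(base.astype(np.uint8)); 
    print(n,"base",[tuple(st[i]) for i in range(1,k) if st[i,4]>40],cv2.minAreaRect((q*1000).astype(np.float32)))
E
```

```text
top yel [343 187  36  13 200] [ 0.6059 -0.2044  0.0946] [ 0.5947 -0.2564  0.0276] [ 0.6178 -0.1685  0.112 ]
top yel [340 239  23   9 102] [ 0.4613 -0.1814  0.0956] [ 0.453  -0.2056  0.0315] [ 0.4705 -0.1547  0.11  ]
top blu [344 207  16  34 301] [ 0.5217 -0.1922  0.0453] [ 0.4775 -0.2157  0.0284] [ 0.567  -0.1727  0.05  ]
top blu [342 246  12  10  90] [ 0.4446 -0.1742  0.0447] [ 0.4324 -0.1912  0.0137] [ 0.4567 -0.1613  0.0511]
top base [(np.int32(294), np.int32(8), np.int32(105), np.int32(8), np.int32(292)), (np.int32(342), np.int32(165), np.int32(33), np.int32(27), np.int32(637)), (np.int32(405), np.int32(169), np.int32(6), np.int32(31), np.int32(64)), (np.int32(329), np.int32(194), np.int32(33), np.int32(72), np.int32(879)), (np.int32(355), np.int32(198), np.int32(15), np.int32(44), np.int32(333))] ((779.7274780273438, -224.5021514892578), (349.2354736328125, 944.1728515625), 89.90780639648438)
scene yel [143 165  25  25 266] [ 0.4698 -0.1808  0.0776] [ 0.4585 -0.2039  0.0272] [ 0.4755 -0.1608  0.1044]
scene yel [124 211  43  24 646] [ 0.6145 -0.2163  0.0772] [ 0.6037 -0.2592  0.0238] [ 0.6249 -0.1717  0.1058]
scene blu [146 184  18  30 323] [ 0.5193 -0.1926  0.0437] [ 0.4737 -0.2147  0.0218] [ 0.5576 -0.173   0.0468]
scene base [(np.int32(126), np.int32(175), np.int32(53), np.int32(97), np.int32(1946)), (np.int32(139), np.int32(177), np.int32(12), np.int32(39), np.int32(215)), (np.int32(81), np.int32(241), np.int32(5), np.int32(38), np.int32(104))] ((660.5160522460938, -247.0681610107422), (493.4794921875, 276.8388671875), 4.846137046813965)
```

View pics/t_stand.png

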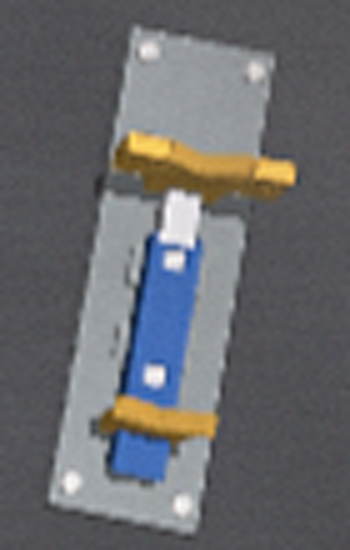

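View pics/s_stand.png

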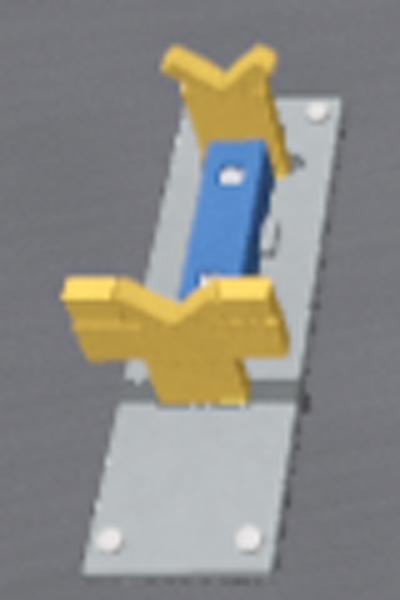

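View pics/t_cradle.png

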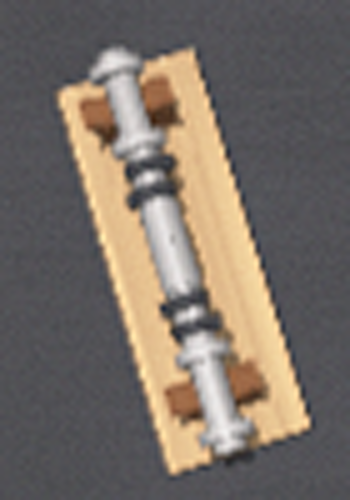

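The crops show both base plates with clear corners. The blue strip's holes appear as bright squares at crop (175,259), the next hole, and (154,374). I'll turn these into positions.

```bash
python3 - <<'E'
from h import *
T=dict(np.load("top0.npz"));S=dict(np.load("scene0.npz"))
def c(d,u0,v0,a,b,h): return ray(d,u0+(a+.5)/5-.5,v0+(b+.5)/5-.5,h)
for n,d,u0,v0,cs,dims in(("stand top",T,320,160,[(132,27),(275,53),(197,533),(50,500)],1),
   ("stand scene",S,110,155,[(188,97),(342,97),(272,575),(84,575)],1),
   ("cradle top",T,180,160,[(56,90),(195,48),(313,428),(170,475)],1)):
    p=np.array([c(d,u0,v0,a,b,.012) for a,b in cs])[:,:2]
    print(n,p.round(4).tolist(),"sides",np.linalg.norm(p-np.roll(p,-1,0),axis=1).round(4),"c",p.mean(0).round(4))
    e=[(p[0]+p[1])/2-(p[2]+p[3])/2,(p[1]+p[2])/2-(p[0]+p[3])/2]
    print([np.degrees(np.arctan2(x[1],x[0])).round(2) for x in e])
# masks-based rect
for n,d,lo,hi,(u0,u1,v0,v1) in(("stand",T,None,None,(325,380,162,270)),("stand",S,None,None,(122,184,170,274)),("cradle",T,None,None,(188,245,165,257)),("cradle",S,None,None,(265,352,145,232))):
    P=cloud(d)[v0:v1,u0:u1]; m=(P[...,2]>.0065)
    f=d["frame"][v0:v1,u0:u1].astype(int)
    m=m&(P[...,2]<.018)
    pts=np.array([ray(d,u0+x,v0+y,.012)[:2] for y,x in zip(*np.nonzero(m))])
    r=cv2.minAreaRect((pts*1000).astype(np.float32)); print(n,m.sum(),np.round(r[0],1),np.round(r[1],1),round(r[2],2))
print("holes",c(T,320,160,175,259,.045),c(T,320,160,154,374,.045), c(S,110,155,231,174,.045))
print("shaft ends top crop", c(T,180,160,115,62,.06),c(T,180,160,228,440,.06))
E
```

```text
stand top [[0.7102, -0.193], [0.691, -0.28], [0.3994, -0.2123], [0.4205, -0.1267]] sides [0.0891 0.2993 0.0882 0.2972] c [ 0.5553 -0.203 ]
[np.float64(-12.98), np.float64(-103.15)]
stand scene [[0.4013, -0.2122], [0.4219, -0.1271], [0.7155, -0.1948], [0.6943, -0.2806]] sides [0.0876 0.3014 0.0884 0.3009] c [ 0.5582 -0.2037]
[np.float64(166.93), np.float64(76.25)]
cradle top [[0.6835, 0.2929], [0.7081, 0.2054], [0.469, 0.1337], [0.4427, 0.2204]] sides [0.091  0.2497 0.0906 0.2514] c [0.5758 0.2131]
[np.float64(16.72), np.float64(-73.7)]
stand 1914 [ 552.8 -200.7] [153.4 326.9] 86.21
stand 2168 [ 560.7 -204.8] [ 90.6 298.7] 76.83
cradle 1474 [579.9 214.4] [174.8 282.6] 89.31
cradle 1453 [579.8 209.3] [250.8  92. ] 17.03
holes [ 0.55874045 -0.2032838   0.045     ] [ 0.49105806 -0.18664096  0.045     ] [ 0.49291007 -0.18930549  0.045     ]
shaft ends top crop [0.68801699 0.2473416  0.06      ] [0.45979089 0.17954308 0.06      ]
```

```bash
cat >> h.py <<'E'
from scipy.spatial.transform import Rotation as Ro
SC=np.array([.5565,-.2035]); SY=np.radians(-13.1); CC=np.array([.5775,.2115]); CY=np.radians(16.9)
def stand(P,c=None,y=None):
    c=SC if c is None else c; y=SY if y is None else y
    q=np.asarray(P,float)[...,:2]-c; return np.stack([q@[np.cos(y),np.sin(y)],q@[-np.sin(y),np.cos(y)]],-1)
def W(x,y,z,c=None,a=None):
    c=SC if c is None else c; a=SY if a is None else a
    return np.array([c[0]+x*np.cos(a)-y*np.sin(a),c[1]+x*np.sin(a)+y*np.cos(a),z])
def rel(s,target,yaw_y=None):
    "shift in tool axes (mm), and turn about tool z (deg) to make tool y point at world angle yaw_y (deg) mod 180"
    R=Ro.from_rotvec(s["tool_rot"]).as_matrix(); out=(R.T@(np.asarray(target)-s["position"]))*1000
    print("time",round(s["time"],2),"pos",s["position"].round(4),"F",s["ft_force"].round(2),"w",round(s["grip_width"]*87,1),"shift",out.round(1))
    print("tool x",R[:,0].round(3),"y",R[:,1].round(3),"z",R[:,2].round(4))
    if yaw_y is not None:
        cur=np.degrees(np.arctan2(R[1,1],R[0,1])); print("turn z deg",round(-((yaw_y-cur+90)%180-90),2), "q7",s["joint_positions"][6].round(3))
E
python3 - <<'E'
from h import *
from bench import status
T=dict(np.load("top0.npz"));S=dict(np.load("scene0.npz"))
for n,d in(("top",T),("scene",S)):
    P=cloud(d); h=cv2.cvtColor(d["frame"],cv2.COLOR_RGB2HSV).astype(int)
    yel=(h[...,0]>15)&(h[...,0]<32)&(h[...,1]>150)&(h[...,2]>90)
    q=stand(P); 
    for lo,hi in((20,90),(-120,-60)):
        m=yel&(q[...,0]*1000>lo)&(q[...,0]*1000<hi)&(abs(q[...,1])<.06)&(P[...,2]>.085)
        a=np.c_[q[m],P[m][:,2]]*1000; print(n,m.sum(),"x pct",np.percentile(a[:,0],[2,10,50,90,98]).round(1),"y",np.percentile(a[:,1],[1,50,99]).round(1),"z",np.percentile(a[:,2],[50,98]).round(1))
print("hole stand x", stand([[.55874,-.20328],[.49106,-.18664],[.4929,-.1893]])*1000)
s=status.get_state()
rel(s,W(.015,0,.20),76.9)
P=cloud(S);print("tall things", [ (round(float(z),3)) for z in np.nanpercentile(P[115:135,385:405,2],[5,95])])
E
```

```text
top 128 x pct [46.7 47.  50.1 54.1 55. ] y [-44.6   7.3  48.2] z [103.9 112.1]
top 73 x pct [-101.6 -101.4  -97.6  -93.8  -92.5] y [-25.2  -1.7  28. ] z [ 99.9 110.4]
scene 240 x pct [50.2 53.6 59.3 60.9 61.7] y [-44.   -2.4  46.3] z [ 95.9 106.8]
scene 98 x pct [-98.8 -96.3 -90.1 -88.  -86.9] y [-23.9  -3.4  24.9] z [ 95.2 105.6]
hole stand x [[  2.13184288   0.72197364]
 [-67.55832834   1.58917325]
 [-65.16332008  -0.58456442]]
time 0.1 pos [0.1448 0.6332 0.2296] F [-0.11 -0.68 -0.03] w 87.0 shift [-602.8 -723.9   30.9]
tool x [-0.975  0.223 -0.   ] y [ 0.223  0.975 -0.002] z [-3.0e-04 -1.7e-03 -1.0e+00]
turn z deg 0.22 q7 -0.057
tall things [0.03, 0.171]
```

Call:
step_arm([
  [[0,0,0],[-36,-20,0],0],
  [[0,0,0],[-36,-20,0],0],
  [[0,0,0],[-36,-20,0],0],
  [[0,0,0],[-36,-20,0],0],
  [[0,0,0],[-36,-20,0],0],
  [[0,0,0],[-36,-20,0],0],
  [[0,0,0],[-36,-20,0],0],
  [[0,0,0],[-36,-20,0],0],
  [[0,0,0],[-36,-20,0],0],
  [[0,0,0],[-36,-20,0],0],
  [[0,0,0],[-36,-20,0],0],
  [[0,0,0],[-36,-20,0],0],
], grip_force=20)

```text
time: 1.1
position: [0.5081, 0.3053, 0.2206]
tool_rot: [-0.312, -3.114, 0.01]
ft_force: [0.9, 0.7, -0.6]
grip_width: 0.173
```

```bash
python3 - <<'E'
from h import *
from bench import status
rel(status.get_state(),W(.015,0,.20),76.9)
E
```

```text
time 1.1 pos [0.5081 0.3053 0.2206] F [ 0.89  0.66 -0.55] w 15.1 shift [-163.7 -489.3   22.5]
tool x [-0.98   0.199  0.011] y [ 0.199  0.98  -0.008] z [-0.0123 -0.0052 -0.9999]
turn z deg 1.65 q7 0.828
```

Call:
step_arm([
  [[0,0,0],[-13,-39,0],0],
  [[0,0,0],[-13,-39,0],0],
  [[0,0,0],[-13,-39,0],0],
  [[0,0,0],[-13,-39,0],0],
  [[0,0,0],[-13,-39,0],0],
  [[0,0,0],[-13,-39,0],0],
  [[0,0,0],[-13,-39,0],0],
  [[0,0,0],[-13,-39,0],0],
  [[0,0,0],[-13,-39,0],0],
  [[0,0,0],[-13,-39,0],0],
  [[0,0,0],[-13,-39,0],0],
  [[0,0,0],[-13,-39,0],0],
])

```text
time: 2.1
position: [0.567, -0.1909, 0.2178]
tool_rot: [-0.311, -3.111, 0.012]
ft_force: [0.4, -0.1, -0.2]
grip_width: 0.005
```

```bash
python3 - <<'E'
from h import *
from bench import status
rel(status.get_state(),W(.015,0,.20),76.9)
E
```

```text
time 2.1 pos [ 0.567  -0.1909  0.2178] F [ 0.41 -0.05 -0.24] w 0.5 shift [ -7.4 -14.7  17.9]
tool x [-0.98   0.198  0.014] y [ 0.198  0.98  -0.009] z [-0.0159 -0.0064 -0.9999]
turn z deg 1.69 q7 1.757
```

Call:
step_arm([
  [[-0.5,-0.8,1.7],[-7,-15,10],0],
  [[0,0,0],[0,0,35],0],
  [[0,0,0],[0,0,35],0],
  [[0,0,0],[0,0,35],0],
  [[0,0,0],[0,0,0],0],
])

```text
time: 2.52
position: [0.5689, -0.2266, 0.1009]
tool_rot: [0.393, 3.111, -0.016]
ft_force: [-1.3, 1.1, -1.8]
grip_width: 0.01
```

```bash
python3 - <<'E'
from h import *
from bench import status
rel(status.get_state(),W(.015,0,.061),76.9)
E
```

```text
time 2.52 pos [ 0.5689 -0.2266  0.1009] F [-1.32  1.1  -1.85] w 0.9 shift [ 3.  20.  39.7]
tool x [-0.969  0.249 -0.007] y [ 0.249  0.969 -0.01 ] z [ 0.0044 -0.011  -0.9999]
turn z deg -1.31 q7 1.82
```

Call:
step_arm([
  [[0,0,0],[0,0,0],0],
  [[0,0,0],[0,0,0],0],
])

```text
time: 2.68
position: [0.5678, -0.2265, 0.1006]
tool_rot: [0.394, 3.115, -0.016]
ft_force: [0.2, 0.6, -0.3]
grip_width: 0.008
```

```bash
python3 - <<'E'
from h import *
from bench import status
rel(status.get_state(),W(.015,0,.061),76.9)
E
```

```text
time 2.68 pos [ 0.5678 -0.2265  0.1006] F [ 0.2   0.64 -0.27] w 0.7 shift [ 1.8 20.2 39.4]
tool x [-0.968  0.249 -0.003] y [ 0.249  0.968 -0.01 ] z [ 8.000e-04 -1.060e-02 -9.999e-01]
turn z deg -1.33 q7 1.819
```

Call:
step_arm([
  [[-0.6,0.2,-1.3],[2,20,0],0],
  [[0,0,0],[0,0,0],0],
  [[0,0,0],[0,0,0],0],
])

```text
time: 2.93
position: [0.5743, -0.2052, 0.106]
tool_rot: [0.353, 3.115, 0.002]
ft_force: [0.3, -0.7, -0.5]
grip_width: 0.004
```

```bash
python3 - <<'E'
from h import *
from bench import status
rel(status.get_state(),W(.015,0,.061),76.9)
E
```

```text
time 2.93 pos [ 0.5743 -0.2052  0.106 ] F [ 0.26 -0.71 -0.47] w 0.4 shift [ 3.  -2.5 45. ]
tool x [-0.975  0.224 -0.007] y [0.224 0.975 0.002] z [ 7.2e-03  3.0e-04 -1.0e+00]
turn z deg 0.15 q7 1.813
```

Call:
step_arm([
  [[0,0.4,0.1],[3,-2,24],0],
  [[0,0,0],[0,0,15],0],
  [[0,0,0],[0,0,0],0],
  [[0,0,0],[0,0,0],0],
])

```text
time: 3.27
position: [0.5778, -0.2041, 0.074]
tool_rot: [0.346, 3.109, 0.005]
ft_force: [-0.4, -0.2, 0.5]
grip_width: 0.006
```

```bash
python3 - <<'E'
from h import *
from bench import status,optics
s=status.get_state();rel(s,W(.015,0,.061),76.9); print(stand(s["position"]))
S=optics.get_image("scene"); crop(S,90,210,120,270,4,"pics/s1.png")
E
```

```text
time 3.27 pos [ 0.5778 -0.2041  0.074 ] F [-0.38 -0.23  0.52] w 0.5 shift [ 6.1 -4.3 12.9]
tool x [-0.975  0.22  -0.013] y [0.22  0.976 0.005] z [ 0.0141  0.0016 -0.9999]
turn z deg 0.4 q7 1.835
[0.02087208 0.0042594 ]
```

View pics/s1.png

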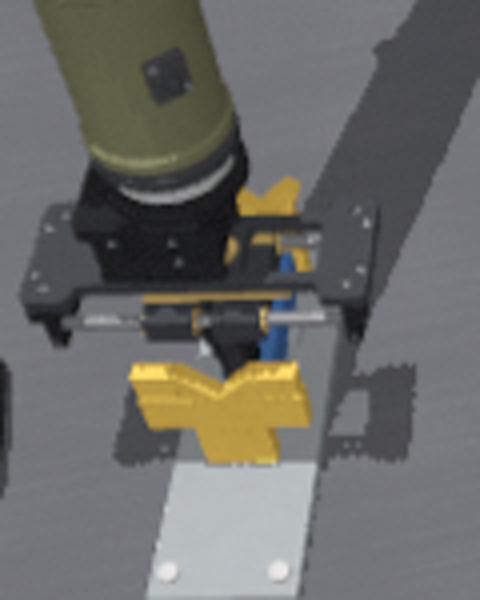

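Call:
step_arm([
  [[0.3,0.7,0.4],[5,-4,9],0],
  [[0,0,0],[0,0,2],0],
  [[0,0,0],[0,0,0],0],
  [[0,0,0],[0,0,0],0],
])

```text
time: 3.65
position: [0.5738, -0.2076, 0.0657]
tool_rot: [0.358, 3.116, -0.002]
ft_force: [-0.4, 0.1, -1.3]
grip_width: 0.006
```

```bash
python3 - <<'E'
from h import *
from bench import status,optics
s=status.get_state();rel(s,W(.015,0,.061),76.9); print(stand(s["position"]))
E
```

```text
time 3.65 pos [ 0.5738 -0.2076  0.0657] F [-0.41  0.14 -1.31] w 0.5 shift [2.8 0.  4.7]
tool x [-0.974  0.227 -0.005] y [ 0.227  0.974 -0.001] z [ 0.0051 -0.0018 -1.    ]
turn z deg -0.01 q7 1.834
[ 1.77880322e-02 -4.56799707e-05]
```

Call:
step_arm([
  [[0,0,0],[-4,0,2],0],
  [[0,0,0],[-4,0,0],0],
  [[0,0,0],[-3,0,0],0],
  [[0,0,0],[-2,0,0],0],
])

```text
time: 3.98
position: [0.588, -0.211, 0.0644]
tool_rot: [0.358, 3.114, -0.002]
ft_force: [0.0, 0.4, -0.5]
grip_width: 0.006
```

```bash
cat > st.py <<'E'
from h import *
from bench import status,optics
s=status.get_state();rel(s,W(.077,0,.061),76.9); print("stand xy mm",(stand(s["position"])*1000).round(1),"Fx stand",round(float(s["ft_force"][:2]@[np.cos(SY),np.sin(SY)]),2))
E
python3 st.py
```

```text
time 3.98 pos [ 0.588  -0.211   0.0644] F [ 0.01  0.35 -0.47] w 0.5 shift [-44.6   0.2   3.7]
tool x [-0.974  0.227 -0.007] y [ 0.227  0.974 -0.   ] z [ 0.0064 -0.0019 -1.    ]
turn z deg -0.03 q7 1.839
stand xy mm [32.3 -0.2] Fx stand -0.07
```

Call:
step_arm([
  [[0,0,0],[-2,0,0],0],
  [[0,0,0],[-2,0,0],0],
  [[0,0,0],[-2,0,0],0],
  [[0,0,0],[-2,0,0],0],
])

```text
time: 4.32
position: [0.5936, -0.2124, 0.0638]
tool_rot: [-0.359, -3.12, -0.001]
ft_force: [-4.2, 0.9, 2.5]
grip_width: 0.003
```

```bash
python3 st.py
```

```text
time 4.32 pos [ 0.5936 -0.2124  0.0638] F [-4.25  0.87  2.51] w 0.3 shift [-38.8   0.3   2.8]
tool x [-0.974  0.227  0.001] y [0.227 0.974 0.   ] z [-1.e-03  6.e-04 -1.e+00]
turn z deg -0.04 q7 1.841
stand xy mm [38.2 -0.3] Fx stand -4.34
```

Call:
step_arm([
  [[0,0,0],[-2,0,0],0],
  [[0,0,0],[-2,0,0],0],
  [[0,0,0],[-2,0,0],0],
])

```text
time: 4.57
position: [0.5983, -0.2136, 0.0635]
tool_rot: [-0.359, -3.116, -0.003]
ft_force: [-4.6, 1.6, 3.0]
grip_width: 0.006
```

```bash
python3 st.py
```

```text
time 4.57 pos [ 0.5983 -0.2136  0.0635] F [-4.58  1.59  3.  ] w 0.5 shift [-34.    0.4   2.4]
tool x [-0.974  0.228  0.005] y [0.228 0.974 0.001] z [-0.0045  0.0022 -1.    ]
turn z deg -0.06 q7 1.843
stand xy mm [43.  -0.3] Fx stand -4.82
```

Call:
step_arm([
  [[0,0,0],[-2,0,0],0],
  [[0,0,0],[-2,0,0],0],
  [[0,0,0],[-2,0,0],0],
])

```text
time: 4.82
position: [0.6043, -0.215, 0.0635]
tool_rot: [-0.36, -3.115, -0.003]
ft_force: [-4.4, 2.3, 2.6]
grip_width: 0.006
```

```bash
python3 st.py; python3 - <<'E'
from h import *
from bench import optics
S=optics.get_image("scene"); crop(S,90,210,120,270,4,"pics/s2.png")
T=optics.get_image("top"); crop(T,310,410,150,280,4,"pics/t2.png")
E
```

```text
time 4.82 pos [ 0.6043 -0.215   0.0635] F [-4.37  2.3   2.55] w 0.6 shift [-27.8   0.4   2.4]
tool x [-0.974  0.228  0.006] y [0.228 0.974 0.001] z [-0.0052  0.0026 -1.    ]
turn z deg -0.07 q7 1.844
stand xy mm [49.2 -0.3] Fx stand -4.78
```

View pics/t2.png

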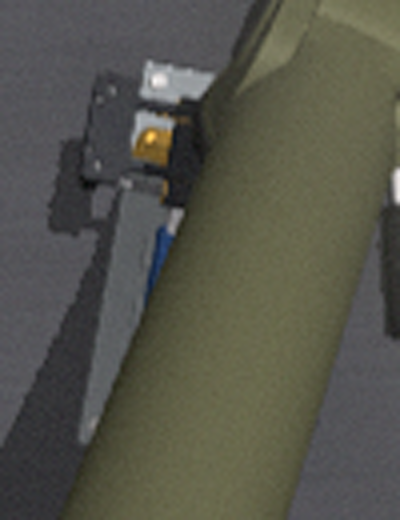

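View pics/s2.png

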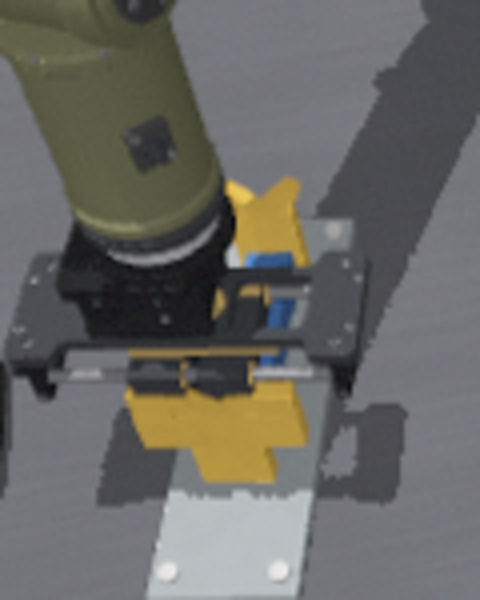

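Call:
step_arm([
  [[0,0,0],[-2,0,0],0],
  [[0,0,0],[-2,0,0],0],
])

```text
time: 5.08
position: [0.6086, -0.216, 0.0634]
tool_rot: [-0.359, -3.116, -0.003]
ft_force: [-4.0, 0.5, 2.9]
grip_width: 0.007
```

```bash
python3 st.py
```

```text
time 5.08 pos [ 0.6086 -0.216   0.0634] F [-3.98  0.46  2.88] w 0.6 shift [-23.5   0.4   2.3]
tool x [-0.974  0.228  0.005] y [0.228 0.974 0.001] z [-0.0049  0.0023 -1.    ]
turn z deg -0.06 q7 1.845
stand xy mm [53.5 -0.3] Fx stand -3.98
```

Call:
step_arm([
  [[0,0,0],[-2,0,0],0],
])

```text
time: 5.17
position: [0.6106, -0.2165, 0.0634]
tool_rot: [-0.36, -3.116, -0.003]
ft_force: [-4.2, 2.0, 1.9]
grip_width: 0.006
```

```bash
python3 st.py
```

```text
time 5.17 pos [ 0.6106 -0.2165  0.0634] F [-4.17  2.01  1.92] w 0.5 shift [-21.4   0.4   2.3]
tool x [-0.974  0.228  0.005] y [0.228 0.974 0.001] z [-0.0051  0.0024 -1.    ]
turn z deg -0.07 q7 1.845
stand xy mm [55.6 -0.4] Fx stand -4.52
```

Now single small rows, watching the force each time.

Call:
step_arm([
  [[0,0,0],[-1.5,0,0],0],
])

```text
time: 5.25
position: [0.6122, -0.2169, 0.0634]
tool_rot: [-0.359, -3.116, -0.003]
ft_force: [-4.7, 1.3, 2.5]
grip_width: 0.005
```

Call:
step_arm([
  [[0,0,0],[-1.5,0,0],0],
])

```text
time: 5.33
position: [0.6139, -0.2173, 0.0634]
tool_rot: [-0.36, -3.116, -0.003]
ft_force: [-1.3, 1.1, 1.0]
grip_width: 0.006
```

Call:
step_arm([
  [[0,0,0],[0,0,0],0],
])

```text
time: 5.42
position: [0.615, -0.2175, 0.0634]
tool_rot: [-0.359, -3.118, -0.002]
ft_force: [-1.5, -0.2, 0.3]
grip_width: 0.008
```

```bash
python3 st.py
```

```text
time 5.42 pos [ 0.615  -0.2175  0.0634] F [-1.46 -0.21  0.25] w 0.7 shift [-16.9   0.4   2.3]
tool x [-0.974  0.228  0.004] y [0.228 0.974 0.001] z [-0.0033  0.0015 -1.    ]
turn z deg -0.06 q7 1.845
stand xy mm [60.1 -0.4] Fx stand -1.38
```

Call:
step_arm([
  [[0,0,0],[8,0,0],0],
  [[0,0,0],[6,0,-15],0],
  [[0,0,0],[0,0,-35],0],
  [[0,0,0],[0,0,-40],0],
  [[0,0,0],[0,10,-30],0],
  [[0,0,0],[0,35,0],87],
  [[0,0,0],[0,40,0],87],
  [[0,0,0],[0,40,0],87],
  [[0,0,0],[0,40,0],87],
  [[0,0,0],[0,40,0],87],
  [[0,0,0],[0,40,0],87],
  [[0,0,0],[0,0,0],87],
])

```text
time: 6.42
position: [0.6653, 0.0281, 0.1916]
tool_rot: [0.376, 3.093, 0.003]
ft_force: [-0.1, 1.9, -0.6]
grip_width: 0.452
```

```bash
python3 - <<'E'
from h import *
from bench import status,optics
rel(status.get_state(),W(0,0,.15,CC,CY),106.9)
S=optics.get_image("scene"); crop(S,110,190,155,275,5,"pics/s3.png"); np.savez("scene3.npz",**S)
T=optics.get_image("top"); crop(T,320,390,160,270,5,"pics/t3.png"); np.savez("top3.npz",**T)
crop(T,180,250,160,260,5,"pics/t3c.png")
E
```

```text
time 6.42 pos [0.6653 0.0281 0.1916] F [-0.13  1.92 -0.56] w 39.4 shift [130.2 156.8  39.1]
tool x [-0.971  0.24  -0.025] y [0.24  0.971 0.005] z [ 0.0259 -0.0013 -0.9997]
turn z deg -30.77 q7 1.376
```

View pics/s3.png

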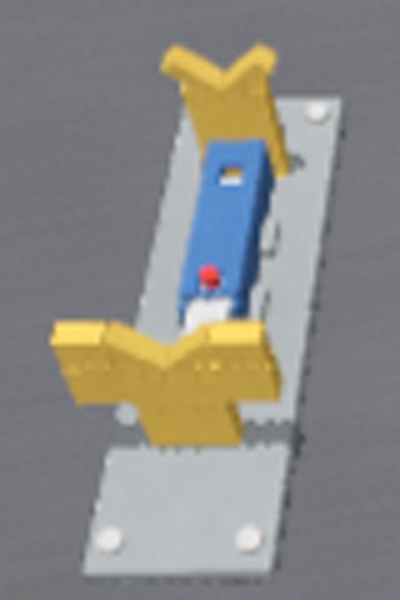

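View pics/t3.png

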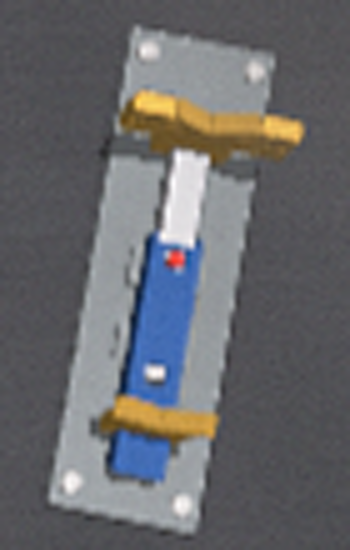

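The button is up: it shows red at crop (208,277) in the scene view and (176,259) in the top view, exactly where the next hole was. The sleeve looks unmoved. Next I'll refine the camshaft's position.

```bash
python3 - <<'E'
from h import *
for n in("top0","top3","scene0","scene3"):
    d=dict(np.load(n+".npz")); P=cloud(d); q=stand(P,CC,CY)*1000; f=d["frame"].astype(int)
    grey=(f.max(-1)-f.min(-1)<35)
    m=grey&(abs(q[...,0])<150)&(abs(q[...,1])<30)&(P[...,2]>.055)&(P[...,2]<.09)
    a=np.c_[q[m],P[m][:,2]*1000]
    if len(a)<30: print(n,len(a)); continue
    pf=np.polyfit(a[:,0],a[:,1],1)
    print(n,len(a),"x",np.percentile(a[:,0],[0.5,99.5]).round(1),"y fit",pf.round(4),"y pct",np.percentile(a[:,1],[2,50,98]).round(1),"z",np.percentile(a[:,2],[50,95]).round(1))
    mid=a[abs(a[:,0])<22]; print("  mid y",np.percentile(mid[:,1],[2,50,98]).round(1),"z",np.percentile(mid[:,2],[50,98]).round(1))
# camera directions in cradle frame for bias
    o=-d["R"].T@d["t"]; print("  cam rel",stand(o,CC,CY).round(2),o[2].round(2))
E
```

```text
top0 681 x [-126.7  121.7] y fit [-0.0018  1.671 ] y pct [-11.8   1.4  15.5] z [70.7 77.6]
  mid y [-8.8  1.2 13. ] z [71.4 75.9]
  cam rel [-0.24 -0.11] 1.23
top3 681 x [-126.8  121.5] y fit [-0.0029  1.6439] y pct [-11.6   1.4  15.9] z [70.8 77.7]
  mid y [-8.9  1.2 13. ] z [71.3 77.3]
  cam rel [-0.24 -0.11] 1.23
scene0 803 x [-121.2  121.6] y fit [ 2.2000e-03 -3.9803e+00] y pct [-16.7  -5.1  13.2] z [68.3 75. ]
  mid y [-12.3  -5.8   9.3] z [68.9 73.9]
  cam rel [ 0.49 -0.47] 0.84
scene3 596 x [-114.5  121.5] y fit [-0.0056 -3.3389] y pct [-16.5  -4.7  13.5] z [68.4 75. ]
  mid y [-12.9  -5.6   9. ] z [69.2 73.5]
  cam rel [ 0.49 -0.47] 0.84
```

View pics/t3c.png

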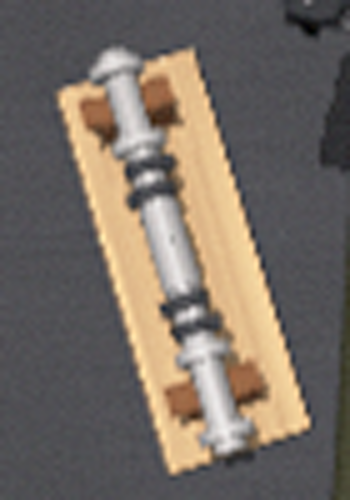

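Call:
step_arm([
  [[0.3,1.4,-5],[0,0,0],87],
  [[0,0,-6],[0,0,0],87],
  [[0,0,-6],[0,0,0],87],
  [[0,0,-6],[0,0,0],87],
  [[0,0,-5],[0,0,0],87],
  [[0,0,0],[0,0,0],87],
  [[0,0,0],[0,0,0],87],
])

```text
time: 7.1
position: [0.6644, 0.0057, 0.1928]
tool_rot: [-0.385, 3.113, -0.023]
ft_force: [-0.4, 0.0, -0.6]
grip_width: 0.983
```

```bash
cat > st2.py <<'E'
from h import *
from bench import status
s=status.get_state();rel(s,W(-.0015,.0005,.049,CC,CY),106.9)
R=Ro.from_rotvec(s["tool_rot"]).as_matrix(); d=R.T@[0,0,-1]; print("tilt fix deg",np.degrees([-d[1],d[0]]).round(2))
E
python3 st2.py
```

```text
time 7.1 pos [0.6644 0.0057 0.1928] F [-0.35  0.01 -0.61] w 85.5 shift [ 36.1 223.4 140.3]
tool x [-0.97  -0.244 -0.003] y [-0.244  0.97  -0.015] z [ 0.0066 -0.0141 -0.9999]
turn z deg -2.8 q7 1.87
tilt fix deg [-0.87  0.17]
```

Call:
step_arm([
  [[-0.8,0.2,-2.8],[6,30,0],87],
  [[0,0,0],[6,38,0],87],
  [[0,0,0],[6,38,0],87],
  [[0,0,0],[6,38,0],87],
  [[0,0,0],[6,30,0],87],
  [[0,0,0],[0,20,0],87],
  [[0,0,0],[0,0,0],87],
  [[0,0,0],[0,0,0],87],
])

```text
time: 7.77
position: [0.581, 0.1782, 0.1913]
tool_rot: [-0.404, 3.111, -0.01]
ft_force: [0.1, -1.1, 0.8]
grip_width: 0.998
```

```bash
python3 st2.py
```

```text
time 7.77 pos [0.581  0.1782 0.1913] F [ 0.07 -1.11  0.78] w 86.8 shift [ -3.1  34.5 142.1]
tool x [-0.967 -0.255 -0.004] y [-0.255  0.967 -0.007] z [ 0.0054 -0.0055 -1.    ]
turn z deg -2.1 q7 1.549
tilt fix deg [-0.39  0.22]
```

Call:
step_arm([
  [[-0.3,0.2,-1.5],[-3,28,5],87],
  [[0,0,0],[0,5,25],87],
  [[0,0,0],[0,0,25],87],
  [[0,0,0],[0,0,5],87],
  [[0,0,0],[0,0,0],87],
])

```text
time: 8.18
position: [0.5806, 0.2049, 0.1318]
tool_rot: [-0.421, 3.105, -0.004]
ft_force: [-0.1, 0.4, 0.9]
grip_width: 1.004
```

```bash
python3 st2.py
```

```text
time 8.18 pos [0.5806 0.2049 0.1318] F [-0.1   0.36  0.88] w 87.3 shift [ 3.4  8.  82.8]
tool x [-0.964 -0.266 -0.007] y [-0.266  0.964 -0.004] z [ 0.0082 -0.0017 -1.    ]
turn z deg -1.45 q7 1.533
tilt fix deg [-0.22  0.43]
```

Call:
step_arm([
  [[-0.2,0.5,-1.2],[4,7,10],87],
  [[0,0,0],[0,0,20],87],
  [[0,0,0],[0,0,10],87],
  [[0,0,0],[0,0,0],87],
  [[0,0,0],[0,0,0],87],
])

```text
time: 8.6
position: [0.5781, 0.2074, 0.0934]
tool_rot: [-0.447, 3.107, -0.001]
ft_force: [0.3, 0.3, 0.3]
grip_width: 1.0
```

```bash
python3 st2.py
```

```text
time 8.6 pos [0.5781 0.2074 0.0934] F [0.26 0.35 0.31] w 87.0 shift [ 1.   4.7 44.4]
tool x [-0.959 -0.282 -0.002] y [-0.282  0.959 -0.001] z [ 2.3e-03 -1.0e-04 -1.0e+00]
turn z deg -0.53 q7 1.556
tilt fix deg [-0.04  0.13]
```

Call:
step_arm([
  [[0,0.1,-0.5],[1,5,18],87],
  [[0,0,0],[0,0,17],87],
  [[0,0,0],[0,0,3],87],
  [[0,0,0],[0,0,0],87],
  [[0,0,0],[0,0,0],87],
])

```text
time: 9.02
position: [0.5799, 0.2124, 0.0606]
tool_rot: [-0.458, 3.099, 0.003]
ft_force: [-0.4, 0.5, 0.2]
grip_width: 0.998
```

```bash
python3 st2.py; python3 - <<'E'
from h import *
from bench import optics
S=optics.get_image("scene"); crop(S,240,370,110,250,4,"pics/s4.png")
E
```

```text
time 9.02 pos [0.5799 0.2124 0.0606] F [-0.37  0.5   0.19] w 86.8 shift [ 4.2  0.3 11.6]
tool x [-0.957 -0.289 -0.009] y [-0.289  0.957  0.   ] z [ 0.0084  0.0029 -1.    ]
turn z deg -0.1 q7 1.567
tilt fix deg [0.02 0.51]
```

View pics/s4.png

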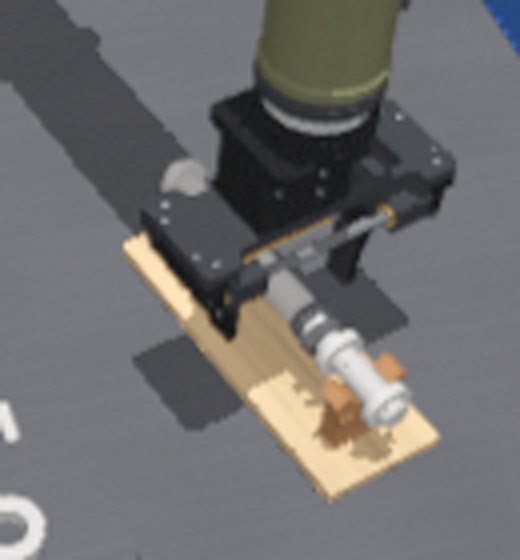

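Call:
step_arm([
  [[0,0.5,0],[4,0,9],87],
  [[0,0,0],[0,0,4],87],
  [[0,0,0],[0,0,0],87],
  [[0,0,0],[0,0,0],87],
])

```text
time: 9.4
position: [0.578, 0.2118, 0.0499]
tool_rot: [-0.458, 3.103, 0.003]
ft_force: [-0.2, 0.3, -0.5]
grip_width: 0.996
```

```bash
python3 st2.py
```

```text
time 9.4 pos [0.578  0.2118 0.0499] F [-0.15  0.31 -0.53] w 86.7 shift [2.1 0.3 0.9]
tool x [-0.957 -0.289 -0.005] y [-0.289  0.957  0.001] z [ 0.0042  0.0026 -1.    ]
turn z deg -0.11 q7 1.571
tilt fix deg [0.08 0.27]
```

Good: now close on the shaft.

Call:
step_arm([
  [[0,0.3,0],[2,0,1],60],
  [[0,0,0],[0,0,0],40],
  [[0,0,0],[0,0,0],25],
  [[0,0,0],[0,0,0],15],
  [[0,0,0],[0,0,0],10],
  [[0,0,0],[0,0,0],10],
  [[0,0,0],[0,0,0],10],
  [[0,0,0],[0,0,0],10],
], grip_force=45)

```text
time: 10.07
position: [0.5763, 0.2113, 0.0494]
tool_rot: [0.458, -3.108, -0.002]
ft_force: [0.3, -0.7, -0.3]
grip_width: 0.479
```

```bash
python3 st2.py
```

```text
time 10.07 pos [0.5763 0.2113 0.0494] F [ 0.31 -0.68 -0.27] w 41.7 shift [0.3 0.3 0.4]
tool x [-0.957 -0.289  0.   ] y [-0.289  0.957  0.001] z [-5.0e-04  1.3e-03 -1.0e+00]
turn z deg -0.12 q7 1.571
tilt fix deg [ 0.08 -0.01]
```

Call:
step_arm([
  [[0,0,0],[0,0,0],10],
  [[0,0,0],[0,0,0],10],
  [[0,0,0],[0,0,0],10],
  [[0,0,0],[0,0,0],10],
  [[0,0,0],[0,0,0],10],
  [[0,0,0],[0,0,0],10],
])

```text
time: 10.57
position: [0.5759, 0.2128, 0.0495]
tool_rot: [0.46, -3.107, -0.005]
ft_force: [0.1, 0.5, 0.5]
grip_width: 0.266
```

```bash
python3 st2.py
```

```text
time 10.57 pos [0.5759 0.2128 0.0495] F [0.09 0.46 0.51] w 23.1 shift [ 0.4 -1.2  0.5]
tool x [-0.957 -0.29  -0.   ] y [-0.29   0.957  0.003] z [-8.0e-04  2.8e-03 -1.0e+00]
turn z deg -0.07 q7 1.571
tilt fix deg [0.17 0.  ]
```

Call:
step_arm([
  [[0,0,0],[0,0,0],10],
  [[0,0,0],[0,0,-8],10],
  [[0,0,0],[0,0,-15],10],
  [[0,0,0],[0,0,-25],10],
  [[0,0,0],[0,0,-25],10],
  [[0,0,0],[0,0,-25],10],
  [[0,0,0],[0,0,-15],10],
  [[0,0,0],[0,0,0],10],
  [[0,0,0],[0,0,0],10],
])

```text
time: 11.32
position: [0.5691, 0.2067, 0.159]
tool_rot: [0.453, -3.088, 0.011]
ft_force: [-0.2, 0.3, -5.3]
grip_width: 0.261
```

```bash
cat > st3.py <<'E'
from h import *
from bench import status
s=status.get_state();rel(s,W(-.009,0,.089),76.9)
R=Ro.from_rotvec(s["tool_rot"]).as_matrix(); d=R.T@[0,0,-1]; print("tilt fix deg",np.degrees([-d[1],d[0]]).round(2),"stand xy",(stand(s["position"])*1000).round(1),"tq",s["torque"].round(2))
E
python3 st3.py
python3 - <<'E'
from h import *
from bench import optics
S=optics.get_image("scene"); crop(S,220,370,90,240,4,"pics/s5.png"); np.savez("scene5.npz",**S)
T=optics.get_image("top");np.savez("top5.npz",**T);crop(T,150,270,150,270,4,"pics/t5.png")
E
```

```text
time 11.32 pos [0.5691 0.2067 0.159 ] F [-0.25  0.29 -5.32] w 22.7 shift [ 136.3 -384.5   74.4]
tool x [-0.958 -0.287  0.022] y [-0.287  0.958 -0.004] z [-0.0196 -0.0098 -0.9998]
turn z deg 29.8 q7 1.54
tilt fix deg [-0.22 -1.24] stand xy [-80.7 402.4] tq [ 0.06 -0.06  0.01]
```

View pics/s5.png

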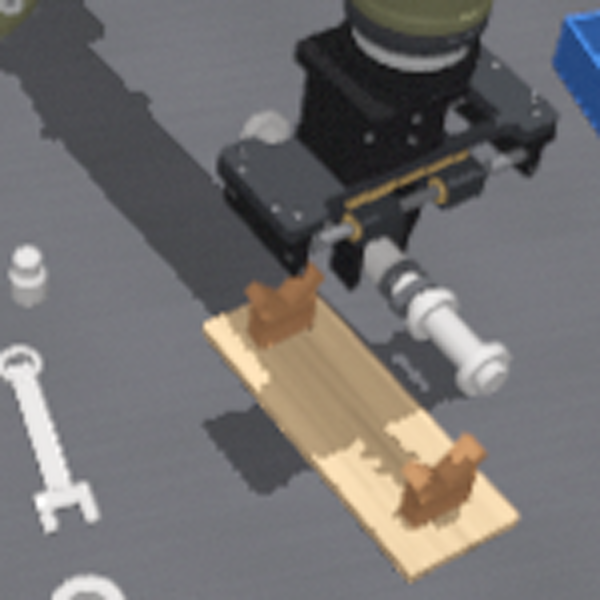

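The camshaft is lifted and held level. I'll check how it sits in the gripper.

```bash
python3 - <<'E'
from h import *
from bench import status
s=status.get_state();R=Ro.from_rotvec(s["tool_rot"]).as_matrix()
for n in("top5","scene5"):
    d=dict(np.load(n+".npz")); P=cloud(d); q=((P-s["position"])@R)*1000; f=d["frame"].astype(int)
    m=(abs(q[...,0])<150)&(abs(q[...,0])>28)&(abs(q[...,1])<25)&(q[...,2]>-40)&(q[...,2]<30)&(f.max(-1)-f.min(-1)<35)&(f.max(-1)>110)
    a=q[m]
    for lo,hi in((-150,-28),(28,150)):
        b=a[(a[:,0]>lo)&(a[:,0]<hi)]
        if len(b)>20: print(n,len(b),"x",np.percentile(b[:,0],[1,99]).round(1),"y",np.percentile(b[:,1],[2,50,98]).round(1),"z",np.percentile(b[:,2],[2,50,98]).round(1))
E
```

```text
scene5 386 x [-122.9  -36.6] y [-18.3  -7.4  10.3] z [-28.5 -19.3  -2.8]
scene5 69 x [100.1 126.3] y [-17.3  -4.1  12.5] z [-28.5 -20.2 -13.2]
```

View pics/t5.png

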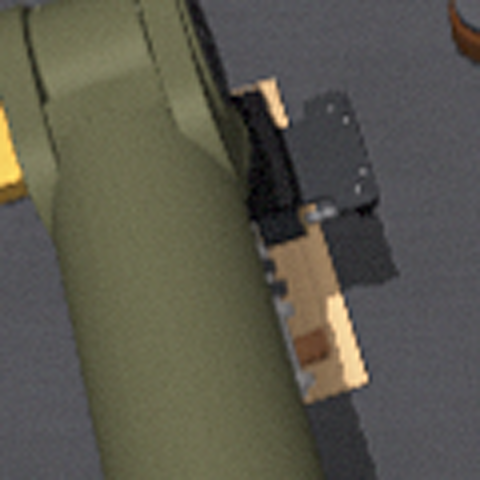

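Call:
step_arm([
  [[-0.2,-1.2,5],[0,0,-5],10],
  [[0,0,6],[0,0,0],10],
  [[0,0,6],[0,0,0],10],
  [[0,0,6],[0,0,0],10],
  [[0,0,4],[0,0,0],10],
  [[0,0,0],[0,0,0],10],
  [[0,0,0],[0,0,0],10],
])

```text
time: 12.0
position: [0.5614, 0.2032, 0.1496]
tool_rot: [-0.313, -3.107, 0.022]
ft_force: [0.2, 0.2, -5.6]
grip_width: 0.26
```

```bash
sed -i 's/W(-.009/W(-.008/' st3.py; python3 st3.py
```

```text
time 12.0 pos [0.5614 0.2032 0.1496] F [ 0.24  0.2  -5.58] w 22.6 shift [ -69.5 -398.2   65.8]
tool x [-0.98   0.2    0.018] y [ 0.199  0.98  -0.016] z [-0.0205 -0.0124 -0.9997]
turn z deg 1.6 q7 1.061
tilt fix deg [-0.93 -1.01] stand xy [-87.4 397.2] tq [ 0.05 -0.07 -0.  ]
```

Call:
step_arm([
  [[-0.8,-0.9,1],[-7,-25,-5],10],
  [[0,0,0],[-7,-37,-2],10],
  [[0,0,0],[-7,-37,-2],10],
  [[0,0,0],[-7,-37,-2],10],
  [[0,0,0],[-7,-37,-2],10],
  [[0,0,0],[-7,-37,-2],10],
  [[0,0,0],[-7,-37,-2],10],
  [[0,0,0],[-7,-37,-2],10],
  [[0,0,0],[-6,-30,-2],10],
  [[0,0,0],[0,-15,-2],10],
  [[0,0,0],[0,0,-2],10],
  [[0,0,0],[0,0,-1],10],
])

```text
time: 13.0
position: [0.5483, -0.144, 0.1665]
tool_rot: [-0.289, -3.112, 0.01]
ft_force: [0.7, 1.6, -5.4]
grip_width: 0.265
```

```bash
python3 st3.py
```

```text
time 13.0 pos [ 0.5483 -0.144   0.1665] F [ 0.66  1.58 -5.43] w 23.1 shift [-12.2 -56.1  77.8]
tool x [-0.983  0.184  0.015] y [ 0.184  0.983 -0.008] z [-0.0164 -0.0047 -0.9999]
turn z deg 2.49 q7 1.694
tilt fix deg [-0.44 -0.87] stand xy [-21.5  56.1] tq [ 0.11 -0.1   0.03]
```

Call:
step_arm([
  [[-0.4,-0.9,2],[-10,-30,0],10],
  [[0,0,0],[-1,-20,0],10],
  [[0,0,0],[0,0,0],10],
  [[0,0,0],[0,0,0],10],
])

```text
time: 13.33
position: [0.5501, -0.1902, 0.1646]
tool_rot: [-0.328, -3.123, -0.005]
ft_force: [-0.3, 1.5, -5.2]
grip_width: 0.26
```

```bash
python3 st3.py
```

```text
time 13.33 pos [ 0.5501 -0.1902  0.1646] F [-0.26  1.47 -5.2 ] w 22.6 shift [ -1.2 -11.7  75.5]
tool x [-0.978  0.208  0.002] y [0.208 0.978 0.003] z [-0.0012  0.0033 -1.    ]
turn z deg 1.12 q7 1.776
tilt fix deg [ 0.17 -0.11] stand xy [-9.3 11.5] tq [ 0.08 -0.09  0.04]
```

Call:
step_arm([
  [[0.2,-0.1,1],[-1,-10,8],10],
  [[0,0,0],[0,0,15],10],
  [[0,0,0],[0,0,12],10],
  [[0,0,0],[0,0,0],10],
  [[0,0,0],[0,0,0],10],
])

```text
time: 13.75
position: [0.5502, -0.1936, 0.1253]
tool_rot: [-0.341, -3.121, -0.004]
ft_force: [-0.7, -0.0, -4.5]
grip_width: 0.261
```

```bash
sed -i 's/W(-.008,0/W(-.008,.001/' st3.py; python3 st3.py; python3 - <<'E'
from h import *
from bench import optics
S=optics.get_image("scene"); crop(S,90,230,110,270,4,"pics/s6.png"); np.savez("scene6.npz",**S)
E
```

```text
time 13.75 pos [ 0.5502 -0.1936  0.1253] F [-0.75 -0.03 -4.54] w 22.7 shift [-0.4 -7.3 36.3]
tool x [-0.976  0.216  0.002] y [0.216 0.976 0.002] z [-0.0019  0.0027 -1.    ]
turn z deg 0.65 q7 1.795
tilt fix deg [ 0.13 -0.14] stand xy [-8.4  8.2] tq [-0.02 -0.05  0.02]
```

View pics/s6.png

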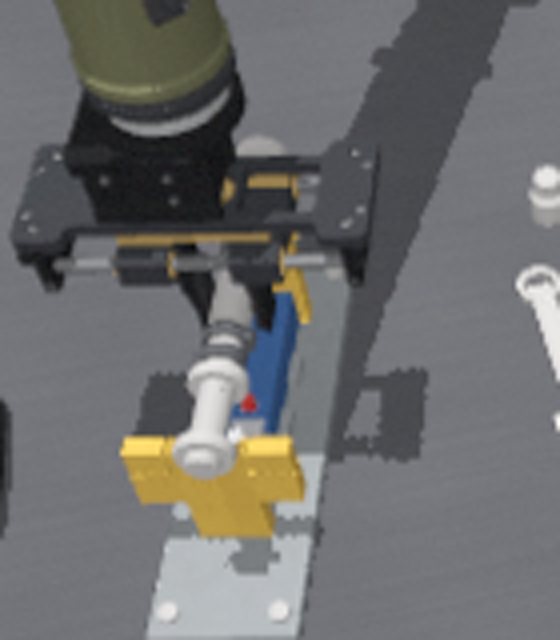

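Call:
step_arm([
  [[0.1,-0.1,0.6],[0,-7,0],10],
  [[0,0,0],[0,0,0],10],
  [[0,0,0],[0,0,0],10],
])

```text
time: 14.05
position: [0.5492, -0.2, 0.126]
tool_rot: [0.355, 3.121, 0.001]
ft_force: [-0.2, 0.7, -5.1]
grip_width: 0.266
```

```bash
python3 st3.py
```

```text
time 14.05 pos [ 0.5492 -0.2     0.126 ] F [-0.18  0.67 -5.14] w 23.1 shift [ 0.1 -0.8 37. ]
tool x [-0.974  0.225  0.   ] y [0.225 0.974 0.001] z [ 1.e-04  6.e-04 -1.e+00]
turn z deg 0.11 q7 1.796
tilt fix deg [ 0.03 -0.  ] stand xy [-7.9  1.8] tq [ 0.02 -0.01  0.01]
```

Call:
step_arm([
  [[0,0,0.1],[0,-1,10],10],
  [[0,0,0],[0,0,10],10],
  [[0,0,0],[0,0,5],10],
  [[0,0,0],[0,0,0],10],
  [[0,0,0],[0,0,0],10],
])

```text
time: 14.47
position: [0.5495, -0.2017, 0.0992]
tool_rot: [0.359, 3.119, 0.001]
ft_force: [-0.1, -0.5, -4.6]
grip_width: 0.26
```

```bash
python3 st3.py
```

```text
time 14.47 pos [ 0.5495 -0.2017  0.0992] F [-0.1  -0.46 -4.55] w 22.6 shift [ 0.7  0.8 10.2]
tool x [-0.974  0.227 -0.002] y [0.227 0.974 0.001] z [ 2.e-03  3.e-04 -1.e+00]
turn z deg -0.04 q7 1.813
tilt fix deg [0.04 0.11] stand xy [-7.3  0.2] tq [ 0.   -0.03  0.  ]
```

Call:
step_arm([
  [[0,0.1,0],[0,1,3],10],
  [[0,0,0],[0,0,2],10],
  [[0,0,0],[0,0,2],10],
  [[0,0,0],[0,0,0],10],
  [[0,0,0],[0,0,0],10],
])

```text
time: 14.88
position: [0.5501, -0.2005, 0.0916]
tool_rot: [0.359, 3.121, 0.001]
ft_force: [0.8, 0.4, -5.4]
grip_width: 0.261
```

```bash
python3 st3.py
```

```text
time 14.88 pos [ 0.5501 -0.2005  0.0916] F [ 0.76  0.37 -5.45] w 22.7 shift [ 1.1 -0.4  2.6]
tool x [-0.974  0.227 -0.   ] y [0.227 0.974 0.001] z [ 4.e-04  5.e-04 -1.e+00]
turn z deg -0.03 q7 1.815
tilt fix deg [0.03 0.01] stand xy [-6.9  1.4] tq [-0.01 -0.06  0.03]
```

Call:
step_arm([
  [[0,0,0],[1,0,1],10],
  [[0,0,0],[0,0,1],10],
  [[0,0,0],[0,0,0.5],10],
])

```text
time: 15.13
position: [0.5499, -0.2016, 0.0904]
tool_rot: [0.359, 3.118, -0.001]
ft_force: [-1.3, -0.6, -4.1]
grip_width: 0.263
```

```bash
python3 st3.py
```

```text
time 15.13 pos [ 0.5499 -0.2016  0.0904] F [-1.26 -0.64 -4.13] w 22.9 shift [1.1 0.6 1.4]
tool x [-0.974  0.227 -0.003] y [ 0.227  0.974 -0.   ] z [ 0.0028 -0.0012 -1.    ]
turn z deg -0.04 q7 1.817
tilt fix deg [-0.03  0.17] stand xy [-6.9  0.4] tq [-0.03  0.06 -0.  ]
```

Call:
step_arm([
  [[0,0,0],[0,0,1],10],
  [[0,0,0],[0,0,1],10],
])

```text
time: 15.3
position: [0.5501, -0.2025, 0.0895]
tool_rot: [0.36, 3.117, -0.002]
ft_force: [-2.9, 0.3, 4.5]
grip_width: 0.263
```

Call:
step_arm([
  [[0,0,0],[0,0,1],10],
])

```text
time: 15.38
position: [0.5501, -0.2025, 0.0894]
tool_rot: [0.36, 3.117, -0.001]
ft_force: [-4.1, 1.8, 7.3]
grip_width: 0.263
```

```bash
python3 st3.py
```

```text
time 15.38 pos [ 0.5501 -0.2025  0.0894] F [-4.14  1.81  7.29] w 22.9 shift [1.5 1.4 0.4]
tool x [-0.974  0.228 -0.004] y [ 0.228  0.974 -0.   ] z [ 0.004  -0.0011 -1.    ]
turn z deg -0.09 q7 1.819
tilt fix deg [-0.01  0.23] stand xy [-6.5 -0.4] tq [ 0.38  0.99 -0.02]
```

Call:
step_arm([
  [[0,0,0],[0,0,0],10],
  [[0,0.2,0],[1,0,0],10],
])

```text
time: 15.55
position: [0.5496, -0.2023, 0.0896]
tool_rot: [0.361, 3.119, -0.0]
ft_force: [1.6, -1.2, -4.1]
grip_width: 0.263
```

```bash
python3 st3.py; python3 - <<'E'
from h import *
from bench import optics
S=optics.get_image("scene"); crop(S,90,230,110,270,4,"pics/s7.png"); np.savez("scene7.npz",**S)
E
```

```text
time 15.55 pos [ 0.5496 -0.2023  0.0896] F [ 1.55 -1.21 -4.14] w 22.8 shift [1.  1.4 0.6]
tool x [-0.974  0.228 -0.002] y [0.228 0.974 0.   ] z [ 1.8e-03 -3.0e-04 -1.0e+00]
turn z deg -0.1 q7 1.818
tilt fix deg [0.01 0.11] stand xy [-7.  -0.4] tq [-0.2  -0.17 -0.03]
```

View pics/s7.png

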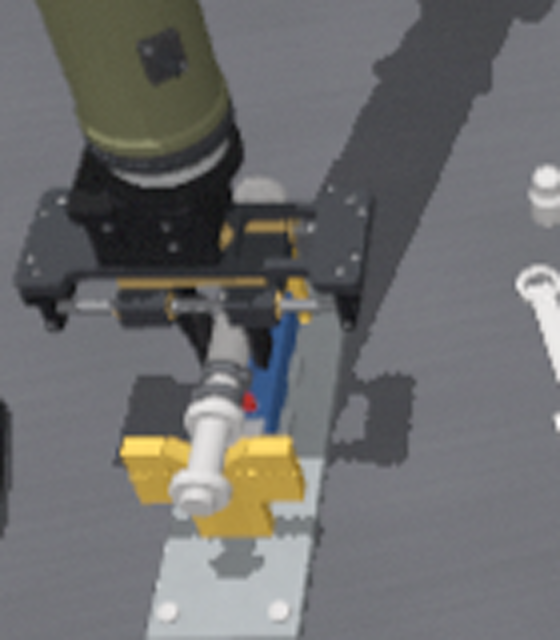

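Call:
step_arm([
  [[0,0,0],[0,0,0],24],
  [[0,0,0],[0,0,0],28],
  [[0,0,0],[0,0,0],36],
  [[0,0,0],[0,0,0],60],
  [[0,0,0],[0,0,0],70],
  [[0,0,0],[0,0,0],70],
  [[0,0,0],[0,0,0],70],
])

```text
time: 16.18
position: [0.5519, -0.2016, 0.0911]
tool_rot: [0.359, 3.115, 0.001]
ft_force: [0.1, 0.7, -1.0]
grip_width: 0.612
```

```bash
python3 st3.py; python3 - <<'E'
from h import *
from bench import optics
S=optics.get_image("scene"); crop(S,90,230,110,270,4,"pics/s8.png")
E
```

```text
time 16.18 pos [ 0.5519 -0.2016  0.0911] F [ 0.09  0.66 -0.95] w 53.3 shift [3.1 0.2 2. ]
tool x [-0.974  0.227 -0.006] y [0.227 0.974 0.001] z [ 5.8e-03 -1.0e-04 -1.0e+00]
turn z deg -0.03 q7 1.818
tilt fix deg [0.07 0.33] stand xy [-4.9  0.8] tq [-0.03 -0.01  0.04]
```

View pics/s8.png

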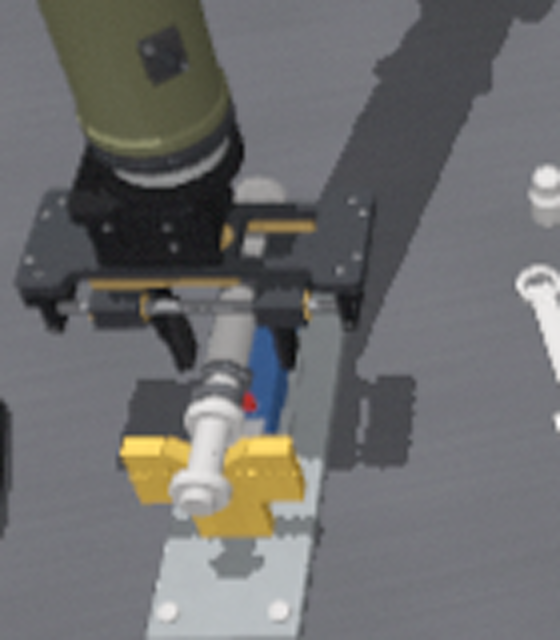

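Released, and the shaft stays in the V. Now straight up, then sideways clear so both cameras can see.

Call:
step_arm([
  [[0,0,0],[0,0,-10],80],
  [[0,0,0],[0,0,-20],80],
  [[0,0,0],[0,0,-30],80],
  [[0,0,0],[0,0,-35],80],
  [[0,0,0],[0,0,-30],80],
  [[0,0,0],[0,35,0],80],
  [[0,0,0],[0,40,0],80],
  [[0,0,0],[0,40,0],80],
  [[0,0,0],[0,40,0],80],
  [[0,0,0],[0,40,0],80],
  [[0,0,0],[0,20,0],80],
  [[0,0,0],[0,0,0],80],
])

```text
time: 17.23
position: [0.6031, 0.0106, 0.2329]
tool_rot: [0.379, 3.103, 0.003]
ft_force: [-0.2, 0.4, -0.4]
grip_width: 0.921
```

```bash
python3 st3.py; python3 - <<'E'
from h import *
from bench import optics
S=optics.get_image("scene"); crop(S,110,190,145,275,5,"pics/s9.png"); np.savez("scene9.npz",**S)
T=optics.get_image("top"); crop(T,310,400,150,270,5,"pics/t9.png"); np.savez("top9.npz",**T)
for n,d in(("top",T),("scene",S)):
    P=cloud(d); q=stand(P)*1000; f=d["frame"].astype(int)
    m=(f.max(-1)-f.min(-1)<35)&(abs(q[...,0])<160)&(abs(q[...,1])<30)&(P[...,2]>.094)&(P[...,2]<.13)
    a=np.c_[q[m],P[m][:,2]*1000]
    if len(a)>30:
        print(n,len(a),"x",np.percentile(a[:,0],[.5,99.5]).round(1))
        for lo,hi in((-140,-28),(-25,25),(28,140)):
            b=a[(a[:,0]>lo)&(a[:,0]<hi)]; print(len(b),"y",np.percentile(b[:,1],[2,50,98]).round(1),"z",np.percentile(b[:,2],[50,95,99]).round(1))
E
```

```text
time 17.23 pos [0.6031 0.0106 0.2329] F [-0.2   0.38 -0.43] w 80.1 shift [   3.9 -218.7  143. ]
tool x [-0.971  0.241 -0.015] y [0.24  0.971 0.004] z [ 1.560e-02  2.000e-04 -9.999e-01]
turn z deg -0.82 q7 1.354
tilt fix deg [0.23 0.87] stand xy [ -3.2 219.1] tq [0.03 0.04 0.03]
top 790 x [-133.3  113.5]
349 y [-12.7   2.9  17.1] z [109.9 116.9 119.4]
158 y [-9.8  2.8 14.3] z [110.2 115.2 116.2]
261 y [-13.5   2.4  16.5] z [110.1 117.4 120.6]
scene 948 x [-124.7  117. ]
340 y [-16.2   1.6  14.7] z [108.1 114.9 116.9]
163 y [-12.    1.9  10.4] z [109.2 112.3 112.8]
422 y [-15.8   1.3  14.1] z [108.1 115.2 116.7]
```

View pics/s9.png

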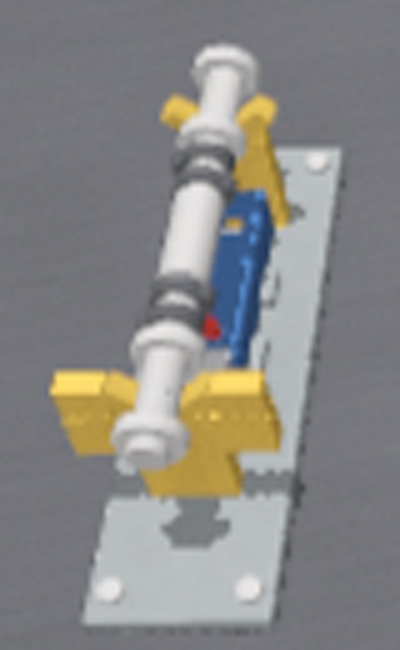

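View pics/t9.png

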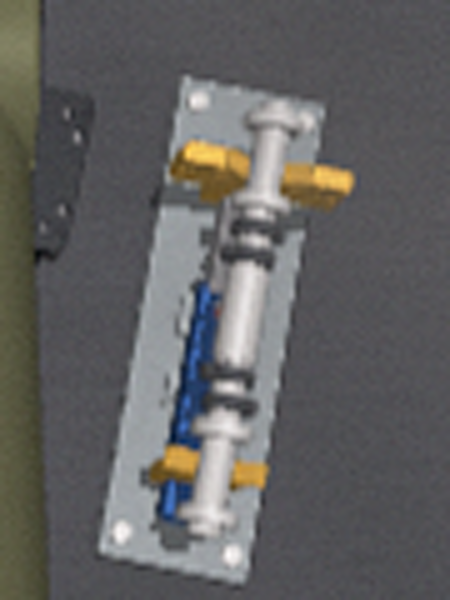

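Call:
step_arm([
  [[0,0,0],[0,0,0],80],
  [[0,0,0],[0,0,0],80],
  [[0,0,0],[0,0,0],80],
  [[0,0,0],[0,0,0],80],
])

```text
time: 17.67
position: [0.6013, -0.0032, 0.2341]
tool_rot: [0.403, 3.099, -0.005]
ft_force: [-0.4, -0.4, 0.0]
grip_width: 0.92
```

```bash
python3 - <<'E'
from h import *
from bench import optics,order
S=optics.get_image("scene"); S0=dict(np.load("scene9.npz"))
print("max diff on stand",abs(S["frame"][150:260,120:180].astype(int)-S0["frame"][150:260,120:180]).max())
print(order.close_job())
E
```

```text
max diff on stand 6
the job is handed in; nothing more can be done
None
```

The camshaft is lying by itself in both yellow V plates, with the sliding end locked out at the next hole. I handed the job in at about 17.7 s, and no verdict was reported.

**Sliding end:** I pushed the plate outward against about 4–5 N until the force fell to about 1.4 N at the click, and stopped there. Both cameras then showed the red button up through the next hole. The sleeve looked unmoved; I judged that by eye and did not measure it.

**Camshaft:** I gripped it at its plain middle and laid it in the V plates. While seating it I briefly pressed with about 12 N, then relaxed before letting go.

**Last checks:**
- **Height:** the middle of the shaft tops out at about 112 mm in the scene view, so the axis is about 100 mm up. The two ends agree to about 1 mm.
- **Position along the rest:** it sits 4 to 10 mm toward the fixed end from the stand's centre. The two cameras differ by about 6 mm here, but both are within the 22 mm limit.
- **Sideways position:** the middle of the shaft read from about 1 mm on one side (scene) to 2 mm on the other (top), within the 4 mm limit.
- **At rest:** two pictures of the stand, taken about half a second apart, showed no movement, and the arm was well clear.
- **Bystanders:** I did not measure their positions again. Every move was planned clear of them.

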